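# Wipe the soap chips off the tray into the empty box

### The arm

A 6-joint arm with a two-finger parallel gripper is mounted at the origin on the work surface. World frame = base frame: x ahead of the robot, y to its left, z up, the work surface at z = 0. Lengths are in m, angles in degrees, forces in N, time in s.
With the tool pointing down it reaches from about 0.325 to 0.875 m from the base axis. Payload 4.4 kg.
Tool frame: the origin (TCP) lies at the very end of the fingers, on their centre line; the grasp point (between the pads) lies 19 mm behind it (ctrl.pinch_z is the distance from the TCP to the grasp point, in m); z points along the fingers, y is the line along which they close (so a half turn about z gives the same grasp; the last joint's range is limited). The gripper opens to 85 mm and grips with 20 to 120 N. Pads are 22 mm wide; open, the fingers measure 114 mm over their backs; the gripper's body (76 mm by 85 mm) begins 54 mm behind the grasp point. The pads swing forward as they close: fully open they stand 13 mm farther back than shut.
Start: joints at [-79.326, 11.837, 88.321, -0, 79.842, -8.623], TCP at [0.19, -0.543, 0.231] pointing down, gripper open.
Joint ranges: [-156.59, 156.59], [-49.26, 127.26], [12.9, 141.05], [-63.56, 243.56], [4.71, 150.69], [-161.64, 161.64]. Speed limits (degrees/s): [159.86, 159.86, 180, 180, 180, 180].

### API

Orientations are given as [roll, pitch, yaw] about the fixed x, y, z axes, in that order (R = Rz(yaw) Ry(pitch) Rx(roll)).
In Python, from bench import ctrl gives the robot as it stands.
- The arm moves only by the tool drive_tool, never from a script. Its argument "targets" is a list that holds one entry, the list of rows, each a list of 7 numbers: the finger opening in mm, from 0 to 85.4, then the shift along the tool's x, y, z in mm, then the turn, a rotation vector about the tool's x, y, z in degrees. In form: [[[fingers, tx, ty, tz, rx, ry, rz], ...]]. A call has 1 to 20 rows; each row shifts and turns the commanded pose from where the row before left it, along the tool's axes as they then stand; what a row does not reach is not made up. A row lasts 1/10 s, in which the tool goes at most 50 mm and 8.59 degrees, less where a joint would pass 70% of its speed; a pose out of reach is approached as far as the arm can. A call is refused whole if a number of a shift passes 50 or a number of a turn 8.59, either way. A call with a gripper value outside its range is refused whole. The fingers move at their own pace and stop on an object; "squeeze" is the grip in N (left out, the last holds). Time passes only in rows, so rows that do not move let the fingers close. It gives the time, the measured TCP pose, the force, the opening and the grip force at its end, in the units of the state.
- ctrl.observe(): the state, without advancing time (a new reading comes with each control period).
- ctrl.get_image(name): name is "scene" or "top" or "wrist"; returns the picture (420x560x3 uint8, red, green, blue); there is no depth.
- ctrl.calibration(name): a dict with "intrinsics" (3x3 intrinsics, pixels), "view" (4x4, takes a point from world to camera coordinates); the wrist camera has in their place "T_tool_cam" (4x4, takes a point from camera to tool coordinates, whose origin is the TCP and whose axes are the flange's). Camera axes: x right, y up, looking along -z (the intrinsics and any distortion apply to the point x, -y, -z); pixel columns grow to the right and rows downward; lengths in m; the calibration is good to about 2 mm. The wrist camera is an equidistant fisheye: a pixel r from the principal point sees the ray r / f radians off the axis. A picture is of the moment at which its call begins: read the wrist's pose just before it. calibration takes no time and is no camera call.
- ctrl.sign_off(): hands the job in; it is judged then, once.
Trained networks look in the newest picture that a camera, given by its name, has taken for a name from the list of things; names that differ only in an ending like _2 or _b are one class to them, and where a whole thing is asked for, a point or a joint stands for the part that bears it (a point fixed in the world has none). Each returns a list of dicts, best first, with "conf" (0 to 1); they miss things now and then, are a little off and sometimes report something else, mostly with a low value. They report only what shows in the picture. A call takes as long as a camera call.
- ctrl.spot_in(camera, name): "centre" ([x, y, z] in m, in the coordinates of the camera as it stood for that picture, good to about 4 mm: the middle of the surface that is visible of it).
- ctrl.regions_of(camera, name): "pixels" (420x560 bool, what is visible of it).
- ctrl.landmark_of(camera, name): "centre" ([x, y, z] in m, in the coordinates of the camera as it stood for that picture, good to about 4 mm: a listed point, or the origin of a listed thing).
The state is a dict: "time": time; "q": joint angles; "dq": joint speeds; "effort": joint torques, N m; "tool_pos": TCP position; "ee_rot": TCP orientation; "wrist_force": force on the tool from outside, world axes, zero at the start; "ft_torque": the same for the moment, N m; "finger_gap": finger opening in m; "grip_force": force on a finger pad.
Only numpy, scipy, OpenCV 4.12 (cv2) and the standard library are available. Lean on these libraries where they do the work, as an engineer would, in place of code of your own. Each camera call takes 0.05 s, during which the arm holds its last target. There are 200 camera calls.

### The job

Lift the blue wiping block out of its white rack by its two narrow ends, stand it upright on the round cork mat and let go, then take it again across its two broad faces, because only that way does the gripper fit down between the tray's clear side walls. With the block, wipe all three dry soap chips along the tray and off its open end into the empty grey box, not into the one that holds the glasses case; do not touch the chips with the fingers or move the case or the other things standing about. Finally stand the block upright, wholly on the cork mat again, and let go.

Things in the scene. Friction and masses are not known exactly. Their poses are not given: they have to be found in the camera images.
- scraper: Blue plastic wiping block with a black rubber foot and two white stripes: 24 mm thick (its x) by 64 mm long (its y) by 60 mm tall (z), about 0.14 kg. Origin: centre of its underside; z up. It starts standing upright in the rack, its underside 6 mm above the cabinet top, its y along the rack's y.
- rack: White plastic rack, fixed. Origin: centre of its underside. Base 70 (x) by 60 (y) by 6 mm; on it two upright cheeks, each 6 mm thick and 50 mm long (y), rising to 66 mm above the cabinet top, stand 30 mm apart (inner faces at x = +-15 mm) over the block's broad faces. The 64 mm long block sticks out 7 mm past the cheeks at each end, so only its ends can be gripped; it comes out straight up.
- mat: Round brown cork mat, fixed, 120 mm across, 5 mm thick. Origin: centre of its underside.
- tray: Fixed white soap tray, a straight channel raised on a grey foot. Origin: centre of the underside of the foot, on the cabinet top. The channel runs along its y, 260 mm long (y from -130 to +130 mm), both ends open. Its flat floor is 60 mm above the origin; clear side walls 6 mm thick rise to 112 mm, their inner faces at x = +-38 mm (76 mm apart).
- box_waste: Empty grey open box, fixed, at one end of the tray: outside 170 (x) by 116 (y) by 45 mm high, walls and floor 5 mm. Origin: centre of its underside; axes parallel to the tray's. Its centre lies 183 mm from the tray's centre along the tray's y, on the + or the - side (it changes); its near wall is just under the tray's end, so that what is pushed off falls in. The chips belong here.
- box_case: Identical grey box at the tray's other end; it holds the glasses case and must get no chips. Origin: centre of its underside.
- case: Dark red reading-glasses case with a steel line, 150 (x) by 58 (y) by 30 mm, lying loose in box_case. Origin: centre of its underside. Leave it alone.
- chip1: Pale green dry soap chip, loose, flat: 22 (x) by 30 (y) by 8 mm, about 12 g, lying on the tray's floor within 80 mm of the tray's middle along its y, turned any way. Origin: centre of its underside.
- chip2: Pale green dry soap chip, loose, flat: 22 (x) by 30 (y) by 8 mm, about 12 g, lying on the tray's floor within 80 mm of the tray's middle along its y, turned any way. Origin: centre of its underside.
- chip3: Pale green dry soap chip, loose, flat: 22 (x) by 30 (y) by 8 mm, about 12 g, lying on the tray's floor within 80 mm of the tray's middle along its y, turned any way. Origin: centre of its underside.
- organizer: Pink pill organizer with seven flaps, loose, 36 (x) by 200 (y) by 32 mm, behind the tray. Origin: centre of its underside. Bystander.
- bottle: Brown glass bottle with black cap, loose, 56 mm across, 110 mm tall. Origin: centre of its underside. Bystander.
- cup: White ceramic cup, loose, 76 mm across, 85 mm tall. Origin: centre of its underside. Bystander.
- tweezers: Steel tweezers lying flat, loose, 105 mm long along their x, 5 mm high. Origin: middle, underside. Bystander.

How it is judged (in metres and radians):
On the way, in this order (a step that is already met when the one before it is completed fails the run):
1. the block stands upright on the cork mat, let go (horizontal distance between scraper and mat below 0.045 m and z of scraper in the frame of mat between 0.002 and 0.01 m and angle between scraper's own z axis and vertical below 0.1 rad and contact force between scraper and the fingers below 0.1 N and linear speed of scraper below 0.02 m/s), for 0.2 s.
2. the block is down in the tray's channel, its foot within 8 mm of the tray's floor (x of scraper in the frame of tray between -0.02 and 0.02 m and y of scraper in the frame of tray between -0.14 and 0.14 m and z of scraper in the frame of tray between 0.055 and 0.068 m), for 0.1 s.
3. all three chips are in the empty box (x of chip1 in the frame of box_waste between -0.083 and 0.083 m and y of chip1 in the frame of box_waste between -0.056 and 0.056 m and z of each of chip1, chip2, chip3 in the frame of box_waste below 0.045 m and x of chip2 in the frame of box_waste between -0.083 and 0.083 m and y of chip2 in the frame of box_waste between -0.056 and 0.056 m and x of chip3 in the frame of box_waste between -0.083 and 0.083 m and y of chip3 in the frame of box_waste between -0.056 and 0.056 m), for 0.2 s.
At the end, for the whole second after the job is handed in: All three chips lie at rest within the walls of the box that was empty, below its rim; the block stands upright (within 0.1 rad) on the cork mat, its centre within 45 mm of the mat's centre, released and at rest (all of step 1 and all of step 3 and linear speed of each of chip1, chip2, chip3 below 0.03 m/s); the robot touches nothing.
It fails at once if the fingers push on a chip (over 0.5 N) (contact force between the fingers and chip1 above 0.5 N or contact force between the fingers and chip2 above 0.5 N or contact force between the fingers and chip3 above 0.5 N).
It fails at once if the glasses case or a bystander is moved by more than 25 mm (distance of any of organizer, bottle, cup, tweezers, case from where it was at the start of the episode above 0.025 m).
It also fails if it takes over 67 s, if anything falls off the work surface, if the arm or the gripper's body presses on something with over 40 N, if the wrist force passes 120 N, or if a joint passes its speed limit or range.

## Working session

There is one attempt and no reset: what is moved stays moved. The work goes in short steps, Python scripts to look and compute and a tool call to move; the robot and the scene stay as the last step left them, time stands still between calls to the robot, and variables do not carry over. Pictures are saved under pics/ and viewed, at most 12 in all, crops included, and the job is handed in when it is done.

Besides the shell and the picture viewer there is one more tool, called after "Request:" as name(argument=value, ...), one argument or row to a line, values as JSON. drive_tool: Moves the arm, as the interface text tells. Its arguments: {"type":"object","properties":{"targets":{"type":"array"},"squeeze":{"type":"number"}},"required":["targets"]}

```bash
mkdir -p pics; cat > h.py <<'E'
import numpy as np, cv2
from bench import ctrl
from scipy.spatial.transform import Rotation as R
def campose(name):
    c=ctrl.calibration(name)
    if 'view' in c: return np.linalg.inv(np.array(c['view']))
    o=ctrl.observe(); T=np.eye(4); T[:3,3]=o['tool_pos']; T[:3,:3]=R.from_euler('xyz',o['ee_rot'],degrees=True).as_matrix()
    return T@np.array(c['T_tool_cam'])
def w(T,p): return (T@np.r_[p,1])[:3]
def save(name,fn):
    T=campose(name); im=ctrl.get_image(name); cv2.imwrite('pics/'+fn,im[:,:,::-1]); return T,im
E
python3 - <<'E'
from h import *
np.set_printoptions(precision=4,suppress=True)
print(ctrl.observe())
for c in ['scene','top']:
    T,im=save(c,c+'0.png'); print(c,ctrl.calibration(c)['intrinsics'],T)
    for n in 'scraper rack mat tray box_waste box_case case chip1 organizer bottle cup tweezers'.split():
        for f in ('landmark_of','spot_in'):
            if f=='spot_in' and n not in('chip1','scraper','mat'): continue
            r=getattr(ctrl,f)(c,n)
            print(n,f,[(round(d['conf'],2),w(T,d['centre'])) for d in r][:4])
E
```

```text
{'time': 0.0, 'q': array([-79.3255,  11.8858,  88.4046,   0.0002,  79.8424,  -8.6224]), 'dq': array([-0.0615,  0.1158, -0.0653,  0.1325,  0.0039, -0.0049]), 'effort': array([  0.0006, -38.3036, -29.1595,  -0.0002,   0.0104,  -0.    ]), 'tool_pos': array([ 0.1899, -0.5419,  0.2301]), 'ee_rot': array([-179.8687,   -0.0201,   19.2969]), 'wrist_force': array([-0.1236, -0.7765, -0.4616]), 'ft_torque': array([ 0.0158, -0.0105, -0.0038]), 'grip_force': 0.0, 'finger_gap': 0.08556906047891646}
scene [[400.5656   0.     276.9178]
 [  0.     400.5656 212.2278]
 [  0.       0.       1.    ]] [[-0.0765 -0.7922  0.6055  1.2014]
 [ 0.997  -0.0545  0.0547  0.0488]
 [-0.0103  0.6078  0.794   0.8557]
 [ 0.      0.      0.      1.    ]]
scraper landmark_of [(0.63, array([ 0.4271, -0.2341,  0.0041]))]
scraper spot_in [(0.56, array([ 0.4317, -0.2282,  0.0608]))]
rack landmark_of [(0.7, array([ 0.4333, -0.2363, -0.002 ])), (0.4, array([ 0.6134, -0.0886,  0.0589]))]
mat landmark_of [(0.85, array([ 0.4094,  0.1911, -0.0036])), (0.21, array([ 0.6095, -0.2238,  0.0003]))]
mat spot_in [(0.77, array([ 0.4168,  
[... 1634 characters left out ...]
4]))]
case landmark_of [(0.63, array([ 0.6123, -0.2376,  0.0091]))]
chip1 landmark_of [(0.48, array([0.626 , 0.0126, 0.0529])), (0.44, array([ 0.6087, -0.0394,  0.0578])), (0.44, array([ 0.6185, -0.0901,  0.0604])), (0.15, array([ 0.6   ,  0.4246, -0.0008]))]
chip1 spot_in [(0.52, array([ 0.6136, -0.0882,  0.0691])), (0.5, array([0.6258, 0.0112, 0.0624])), (0.4, array([ 0.6092, -0.041 ,  0.0673]))]
organizer landmark_of [(0.88, array([ 0.7864, -0.05  ,  0.0005]))]
bottle landmark_of [(0.93, array([ 0.5984,  0.424 , -0.0022])), (0.22, array([ 0.615 , -0.0416,  0.0012]))]
cup landmark_of [(0.68, array([ 0.5851, -0.4081, -0.0024]))]
tweezers landmark_of [(0.59, array([0.4585, 0.4111, 0.0027]))]
```

View pics/top0.png

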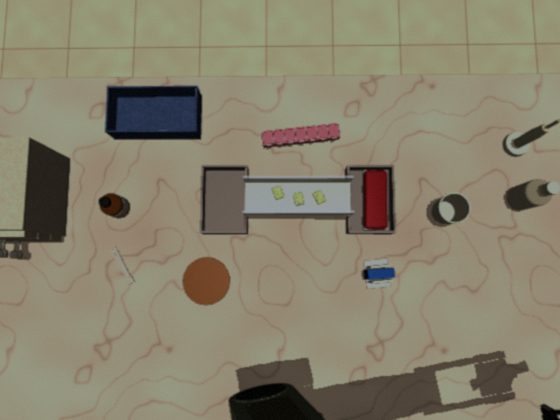

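View pics/scene0.png

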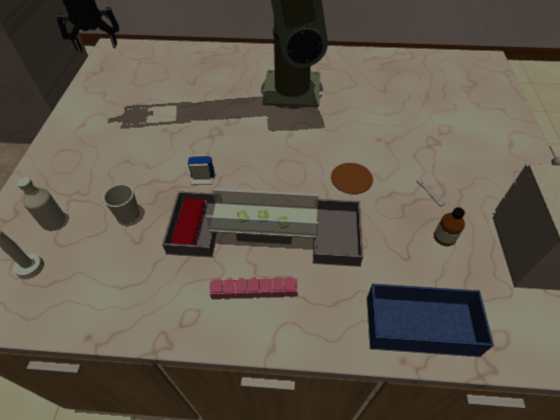

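The top view shows the case in the right box (col 376) and the empty box on the left (col 225), so wiping goes toward +y. The chips are at about (278,193), (298,199) and (319,197), the block in its rack at (379,274), and the mat at (206,281). The scene view agrees.

```bash
cat >> h.py <<'E'
def ray_plane(name,uv,z):
    K=np.array(ctrl.calibration(name)['intrinsics']); T=campose(name)
    uv=np.atleast_2d(uv).astype(float); d=np.c_[(uv[:,0]-K[0,2])/K[0,0],-(uv[:,1]-K[1,2])/K[1,1],-np.ones(len(uv))]@T[:3,:3].T
    return T[:3,3]+d*((z-T[2,3])/d[:,2])[:,None]
E
python3 - <<'E'
from h import *
np.set_printoptions(precision=4,suppress=True)
c=ctrl.calibration('wrist'); print({k:np.array(v) for k,v in c.items()}); print(campose('wrist'))
for n,z in (('box_waste',.045),('box_case',.045),('organizer',.03),('tray',.06),('scraper',.066),('mat',.005)):
    r=ctrl.regions_of('top',n)
    if not r: print(n,'none'); continue
    p=np.argwhere(r[0]['pixels'])[:,::-1]
    rc=cv2.minAreaRect(ray_plane('top',p,z)[:,:2].astype(np.float32)*1000); print(n,r[0]['conf'],len(p),rc)
T=np.array(ctrl.calibration('top')['view'])
E
```

```text
{'intrinsics': array([[325.1923,   0.    , 285.8972],
       [  0.    , 325.1923, 214.0652],
       [  0.    ,   0.    ,   1.    ]]), 'T_tool_cam': array([[-0.0003,  0.9637,  0.2669,  0.0661],
       [ 1.    ,  0.0004, -0.0004,  0.0007],
       [-0.0004,  0.2669, -0.9637, -0.1422],
       [ 0.    ,  0.    ,  0.    ,  1.    ]])}
[[ 0.3302  0.9097  0.2518  0.2526]
 [-0.9439  0.3181  0.0885 -0.5215]
 [ 0.0004 -0.2669  0.9637  0.3735]
 [ 0.      0.      0.      1.    ]]
box_waste none
box_case 0.6 1717 ((613.2791748046875, -217.01580810546875), (119.97010803222656, 170.006591796875), 89.82642364501953)
organizer 0.84 1289 ((780.7857666015625, -46.40953826904297), (44.76194763183594, 199.2379608154297), 6.156402111053467)
tray 0.78 4086 ((618.7755126953125, -38.645538330078125), (103.72040557861328, 268.0185852050781), 0.49129369854927063)
scraper 0.66 332 ((430.8193054199219, -228.8553009033203), (25.411590576171875, 73.56086730957031), 4.035767078399658)
mat 0.88 1739 ((411.7205810546875, 194.3984375), (114.40778350830078, 116.25614166259766), 0.04886569827795029)
```

Request:
drive_tool(
  targets=[
    [[85,45,-20,-5,0,0,5],[85,45,-20,-5,0,0,5],[85,45,-20,-5,0,0,5],[85,45,-20,-5,0,0,4],[85,45,-20,-5,0,0,0],[85,45,-20,-5,0,0,0]],
  ],
)

```text
time: 2.5
tool_pos: [0.4405, -0.3866, 0.2619]
ee_rot: [180.0, -0.0, 0.3]
wrist_force: [0.2, -1.1, 0.3]
finger_gap: 0.0852
grip_force: 0.0
```

Request:
drive_tool(
  targets=[
    [[85,-5,-50,10,0,0,0],[85,-5,-50,10,0,0,0],[85,0,-50,10,0,0,0],[85,0,0,0,0,0,0]],
  ],
)

```text
time: 2.9
tool_pos: [0.4266, -0.2346, 0.2293]
ee_rot: [-179.6, 0.3, 0.6]
wrist_force: [-0.3, -1.2, -0.6]
finger_gap: 0.0845
grip_force: 0.0
```

```bash
cat >> h.py <<'E'
def wrist_plane(uv,z,T=None):
    K=np.array(ctrl.calibration('wrist')['intrinsics']); T=campose('wrist') if T is None else T
    a=(np.atleast_2d(uv).astype(float)-K[:2,2])/K[0,0]; r=np.linalg.norm(a,axis=1)+1e-9
    d=np.c_[a[:,0]*np.sin(r)/r,-a[:,1]*np.sin(r)/r,-np.cos(r)]@T[:3,:3].T
    return T[:3,3]+d*((z-T[2,3])/d[:,2])[:,None]
def look(n,z,T):
    for f in ('landmark_of','spot_in'):
        print(n,f,[(round(d['conf'],2),w(T,d['centre'])) for d in getattr(ctrl,f)('wrist',n)][:3])
    r=ctrl.regions_of('wrist',n)
    if r:
        p=np.argwhere(r[0]['pixels'])[:,::-1]
        print(len(p),cv2.minAreaRect(wrist_plane(p,z,T)[:,:2].astype(np.float32)*1000))
np.set_printoptions(precision=4,suppress=True)
E
python3 - <<'E'
from h import *
T,im=save('wrist','w1.png'); look('scraper',.066,T); look('rack',.066,T)
E
```

```text
scraper landmark_of [(0.6, array([ 0.4318, -0.2362,  0.0044]))]
scraper spot_in [(0.82, array([ 0.4315, -0.2386,  0.0634])), (0.33, array([0.5703, 0.1621, 0.0036]))]
1799 ((431.47314453125, -234.89187622070312), (31.401887893676758, 63.69450759887695), 0.6510084271430969)
rack landmark_of [(0.97, array([ 0.4302, -0.2368, -0.0031]))]
rack spot_in [(0.9, array([ 0.4501, -0.2379,  0.0417])), (0.45, array([ 0.6071, -0.0439,  0.0687]))]
1980 ((438.5682067871094, -236.31475830078125), (62.606014251708984, 51.598995208740234), 5.260210990905762)
```

View pics/w1.png

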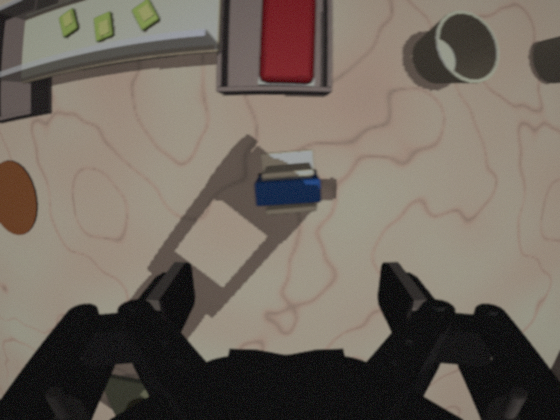

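The wrist view shows the block at (288,192) in the rack, slightly turned, with the fingers well clear on both sides. I'll refine its yaw from the long top edges.

```bash
python3 - <<'E'
from h import *
im=cv2.imread('pics/w1.png').astype(int); T=campose('wrist')
m=(im[...,0]>im[...,2]+40)&(im[...,0]>im[...,1]+25); m[:, :220]=0; m[:,360:]=0; m[:140]=0; m[250:]=0
ys,xs=np.nonzero(m); print(len(xs),xs.min(),xs.max(),ys.min(),ys.max())
P=wrist_plane(np.c_[xs,ys],.066,T)[:,:2]*1000
print(cv2.minAreaRect(P.astype(np.float32)))
for f in (np.min,np.max):
    e=np.array([[c,f(ys[xs==c])] for c in range(xs.min()+6,xs.max()-5)])
    Q=wrist_plane(e,.066,T)[:,:2]*1000; k=np.polyfit(Q[:,1],Q[:,0],1); print('yaw',-np.degrees(np.arctan(k[0])),'x at mid',np.polyval(k,-235))
for f in (np.min,np.max):
    e=np.array([[f(xs[ys==r]),r] for r in range(ys.min()+5,ys.max()-4)]); print(wrist_plane(e,.066,T)[:,:2].mean(0))
E
```

```text
1367 256 319 178 204
((432.69183349609375, -246.05960083007812), (22.610431671142578, 61.39545440673828), 4.5409932136535645)
yaw 5.233114665298213 x at mid 441.9260317163457
yaw 3.880136944975308 x at mid 421.3694353716321
[ 0.4329 -0.2161]
[ 0.4331 -0.2756]
```

```bash
cat > blue.py <<'E'
from h import *
def blue(fn,z,box):
    T,im=save('wrist',fn); im=im[:,:,::-1].astype(int)
    m=(im[...,0]>im[...,2]+40)&(im[...,0]>im[...,1]+25); x0,x1,y0,y1=box; k=np.zeros_like(m); k[y0:y1,x0:x1]=1; m&=k
    ys,xs=np.nonzero(m); print(len(xs),xs.min(),xs.max(),ys.min(),ys.max())
    print(cv2.minAreaRect((wrist_plane(np.c_[xs,ys],z,T)[:,:2]*1000).astype(np.float32)))
E
python3 - <<'E'
from blue import *
print(ctrl.observe()['tool_pos'],ctrl.observe()['time'])
blue('w2.png',.066,(180,400,120,260)); print(ctrl.observe()['tool_pos'],ctrl.observe()['ee_rot'])
E
```

```text
[ 0.4287 -0.2427  0.2326] 3.25
1340 245 308 180 206
((430.06390380859375, -235.65643310546875), (22.425922393798828, 61.395362854003906), 5.584561824798584)
[ 0.4286 -0.2425  0.2324] [179.9612  -0.0407   0.1961]
```

Request:
drive_tool(
  targets=[
    [[85,2,-7,20,0,0,-4.8],[85,0,0,50,0,0,0],[85,0,0,50,0,0,0],[85,0,0,40,0,0,0],[85,0,0,22,0,0,0],[85,0,0,20,0,0,0],[85,0,0,0,0,0,0],[55,0,0,0,0,0,0],[55,0,0,0,0,0,0],[55,0,0,0,0,0,0],[55,0,0,0,0,0,0]],
  ],
  squeeze=40,
)

```text
time: 4.4
tool_pos: [0.4313, -0.235, 0.0313]
ee_rot: [179.9, -0.1, 5.1]
wrist_force: [-0.1, -1.4, 2.2]
finger_gap: 0.0634
grip_force: 45.6
```

Request:
drive_tool(
  targets=[
    [[55,0,0,-20,0,0,0],[55,0,0,-40,0,0,0],[55,0,0,-40,0,0,0],[55,2,-25,-10,0,0,0],[55,2,-47,0,0,0,0],[55,2,-47,0,0,0,0],[55,2,-47,0,0,0,0],[55,2,-47,0,0,0,0],[55,2,-47,0,0,0,0],[55,2,-47,0,0,0,0],[55,2,-47,0,0,0,0],[55,2,-47,0,0,0,0],[55,2,-25,0,0,0,0],[55,0,0,0,0,0,0],[55,0,0,0,0,0,0]],
  ],
)

```text
time: 5.9
tool_pos: [0.4121, 0.1922, 0.1401]
ee_rot: [180.0, -0.0, 5.2]
wrist_force: [-0.0, -0.5, -0.7]
finger_gap: 0.0635
grip_force: 45.4
```

Request:
drive_tool(
  targets=[
    [[55,0,0,0,0,0,-8.5],[55,0,0,0,0,0,-8.5],[55,0,0,0,0,0,-8.5],[55,0,0,0,0,0,-8.5],[55,0,0,0,0,0,-8.5],[55,0,0,0,0,0,-8.5],[55,0,0,0,0,0,-8.5],[55,0,0,0,0,0,-8.5],[55,0,0,0,0,0,-8.5],[55,0,0,0,0,0,-8.5],[55,0,0,0,0,0,0],[55,0,0,0,0,0,0]],
  ],
)

```text
time: 7.1
tool_pos: [0.4125, 0.191, 0.14]
ee_rot: [-180.0, 0.0, 89.8]
wrist_force: [-0.2, -0.0, -1.4]
finger_gap: 0.0634
grip_force: 45.4
```

```bash
python3 - <<'E'
from h import *
o=ctrl.observe(); print(o['tool_pos'],o['ee_rot'],o['finger_gap'],o['grip_force'])
T,im=save('wrist','w3.png'); look('mat',.005,T)
E
```

```text
[0.4125 0.191  0.14  ] [-179.998     0.0148   89.8224] 0.0633665068180257 45.428574085235596
mat landmark_of [(0.9, array([ 0.4088,  0.1934, -0.0004]))]
mat spot_in [(0.77, array([0.4077, 0.2054, 0.0045]))]
11104 ((410.3721923828125, 208.6918182373047), (87.33250427246094, 118.70390319824219), 89.05139923095703)
```

View pics/w3.png

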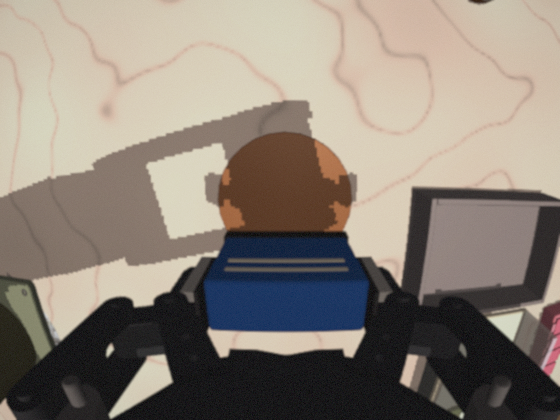

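The block is held squarely, its foot just above the mat at (285,190), which the masks put at about (0.411, 0.193). I'm lowering it now.

Request:
drive_tool(
  targets=[
    [[55,2,0,40,0,0,0],[55,0,0,40,0,0,0],[55,0,0,20,0,0,0],[55,0,0,6,0,0,0],[55,0,0,2,0,0,0],[55,0,0,0,0,0,0],[55,0,0,0,0,0,0]],
  ],
)

```text
time: 8.0
tool_pos: [0.414, 0.1944, 0.0334]
ee_rot: [179.8, -0.0, 90.1]
wrist_force: [0.4, -0.9, -1.1]
finger_gap: 0.0629
grip_force: 45.4
```

Request:
drive_tool(
  targets=[
    [[55,0,0,1.5,0,0,0],[55,0,0,1,0,0,0],[55,0,0,0,0,0,0],[55,0,0,0,0,0,0]],
  ],
)

```text
time: 8.4
tool_pos: [0.4132, 0.1942, 0.0303]
ee_rot: [179.9, -0.0, 90.1]
wrist_force: [-0.3, -0.6, 4.9]
finger_gap: 0.0636
grip_force: 46.0
```

Request:
drive_tool(
  targets=[
    [[85,0,0,0,0,0,0],[85,0,0,0,0,0,0],[85,0,0,0,0,0,0],[85,0,0,0,0,0,0],[85,0,0,-20,0,0,0],[85,0,0,-40,0,0,0],[85,0,0,-50,0,0,0],[85,0,0,-40,0,0,8.5],[85,0,0,0,0,0,8.5],[85,0,0,0,0,0,8.5],[85,0,0,0,0,0,8.5],[85,0,0,0,0,0,8.5],[85,0,0,0,0,0,8.5],[85,0,0,0,0,0,8.5],[85,0,0,0,0,0,8.5],[85,0,0,0,0,0,8.5],[85,0,0,0,0,0,8.5],[85,0,0,0,0,0,4.5],[85,0,0,0,0,0,0],[85,0,0,0,0,0,0]],
  ],
)

```text
time: 10.4
tool_pos: [0.4122, 0.1939, 0.1793]
ee_rot: [180.0, 0.0, 0.7]
wrist_force: [0.4, -0.2, 0.3]
finger_gap: 0.0851
grip_force: 0.0
```

```bash
python3 - <<'E'
from blue import *
blue('w4.png',.065,(180,400,100,300)); T=campose('wrist')
print(ctrl.observe()['tool_pos'],ctrl.observe()['ee_rot'])
print([(w(T,d['centre'])) for d in ctrl.landmark_of('wrist','scraper')])
E
```

```text
1891 274 300 170 242
((413.5812683105469, 191.94918823242188), (60.84050369262695, 21.00775909423828), 0.14615389704704285)
[0.4123 0.194  0.1793] [179.9977   0.0185   0.6807]
[array([0.4137, 0.1918, 0.0035])]
```

View pics/w4.png

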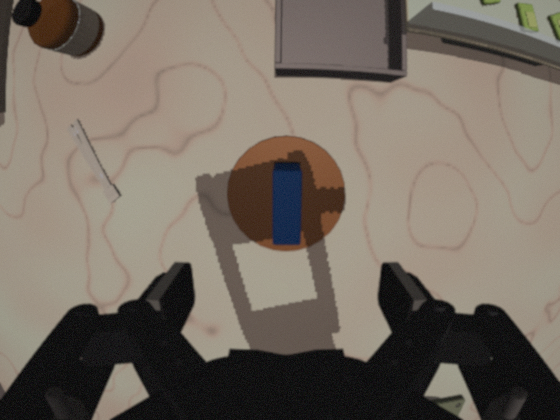

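The block stands upright near the middle of the mat, with its top at (287,205). I'm regripping it across the broad faces.

Request:
drive_tool(
  targets=[
    [[85,1.4,1.5,40,0,0,0.5],[85,0,0,50,0,0,0],[85,0,0,40,0,0,0],[85,0,0,18,0,0,0],[85,0,0,0,0,0,0],[15,0,0,0,0,0,0],[15,0,0,0,0,0,0],[15,0,0,0,0,0,0],[15,0,0,0,0,0,0],[15,0,0,0,0,0,0],[15,0,0,0,0,0,0]],
  ],
  squeeze=50,
)

```text
time: 11.6
tool_pos: [0.4149, 0.1928, 0.0327]
ee_rot: [-180.0, -0.1, 0.1]
wrist_force: [-0.4, 0.9, 5.9]
finger_gap: 0.0229
grip_force: 49.9
```

Request:
drive_tool(
  targets=[
    [[15,0,0,-20,0,0,0],[15,0,0,-40,0,0,0],[15,0,0,-50,0,0,0],[15,0,0,-50,0,0,0],[15,25,43,-10,0,0,0],[15,25,43,0,0,0,0],[15,25,43,0,0,0,0],[15,25,43,0,0,0,0],[15,25,43,0,0,0,0],[15,25,43,0,0,0,0],[15,25,43,0,0,0,0],[15,25,43,0,0,0,0],[15,0,0,0,0,0,0],[15,0,0,0,0,0,0]],
  ],
)

```text
time: 13.0
tool_pos: [0.6135, -0.1514, 0.2]
ee_rot: [-179.9, 0.1, -0.0]
wrist_force: [-1.0, 0.2, -1.0]
finger_gap: 0.0232
grip_force: 49.6
```

```bash
python3 - <<'E'
from h import *
o=ctrl.observe(); print(o['tool_pos'],o['ee_rot'])
T,im=save('wrist','w5.png')
for n in ('tray','chip1','box_case','scraper'):
    print(n,[(round(d['conf'],2),w(T,d['centre'])) for d in ctrl.landmark_of('wrist',n)][:4])
np.save('T5.npy',T)
E
```

```text
[ 0.6135 -0.1514  0.2   ] [-179.9214    0.1278   -0.0288]
tray [(0.75, array([ 0.6162, -0.0399, -0.0018])), (0.61, array([0.6239, 0.0027, 0.0614]))]
chip1 [(0.86, array([ 0.6106, -0.0395,  0.0622])), (0.79, array([0.6211, 0.0055, 0.061 ])), (0.72, array([ 0.6129, -0.0918,  0.0579]))]
box_case [(0.89, array([ 0.6111, -0.218 , -0.0023]))]
scraper [(0.86, array([ 0.6117, -0.1563,  0.1691]))]
```

View pics/w5.png

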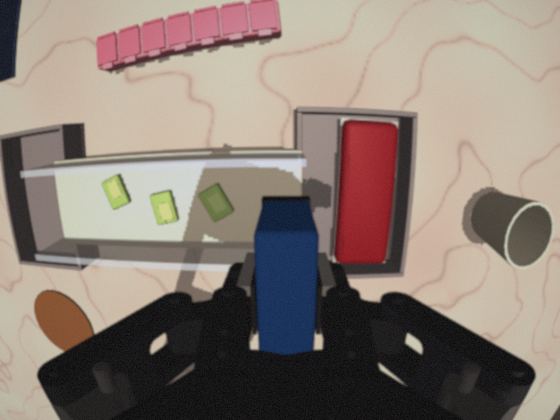

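The picture shows the block held square at (287,270) and the chips at (116,192), (164,207) and (216,203). The two wall tops run as bright bands along rows 160–175 and 258–266.

```bash
python3 - <<'E'
from h import *
T=np.load('T5.npy')
for l,pts,z in (('far top',[(30,173),(165,167),(300,161)],.112),('near top',[(40,259),(130,263),(225,266)],.112),('far2',[(60,161),(180,156),(298,150)],.06),('nearfloor',[(66,240),(160,242),(230,243)],.06),('boxcase corner',[(297,108),(415,114),(402,275)],.045)):
    print(l,wrist_plane(pts,z,T)[:,:2].ravel())
im=cv2.imread('pics/w5.png'); 
for c in (80,130,250): print(c,im[140:185,c].sum(1)[::1], im[235:275,c].sum(1))
E
```

```text
far top [ 0.6547  0.0786  0.6525 -0.0625  0.6551 -0.1625]
near top [ 0.5708  0.0865  0.5733 -0.0211  0.5737 -0.1046]
far2 [ 0.6587  0.0815  0.6557 -0.0574  0.659  -0.1629]
nearfloor [ 0.572   0.0897  0.5733 -0.0295  0.5734 -0.1001]
boxcase corner [ 0.6963 -0.1625  0.6957 -0.2749  0.5301 -0.2757]
80 [149 139 148 137 136 143 142 140 142 132 141 141 133 138 130 138 125 172
 328 467 508 443 349 291 311 383 483 548 600 618 616 617 625 609 611 610
 609 603 606 609 607 604 604 609 605] [611 605 559 447 356 302 289 290 282 243 224 229 220 221 225 222 225 220
 225 220 220 239 317 427 486 501 505 499 468 394 325 311 321 350 378 441
 518 536 528 519]
130 [564 571 574 569 575 563 570 567 567 571 559 515 437 356 375 478 537 481
 383 314 292 337 421 517 578 617 627 633 629 632 623 621 626 622 613 621
 628 617 622 619 619 620 622 623 624] [612 614 617 596 528 422 333 295 289 290 303 311 346 348 345 344 346 348
 347 343 349 350 346 354 366 426 532 588 605 602 606 608 598 581 575 570
 574 567 577 573]
250 [575 574 578 577 581 562 498 392 337 356 433 523 531 447 351 315 291 340
 438 534 591 638 635 611 589 583 552 467 414 410 413 406 413 410 404 401
 405 410 404 402 411 400 405 397 401] [387 386 383 387 388 377 353 320 301 297 299 300 295 310 335 351 332 277
 212 191 194 191 187 191 187 181 194 193 191 183 190 196 188 182 184 180
 199 186 187 189]
```

Request:
drive_tool(
  targets=[
    [[15,2,0,20,0,0,0],[15,0,0,25,0,0,0],[15,0,0,10,0,0,0],[15,0,0,10,0,0,0],[15,0,0,0,0,0,0]],
  ],
)

```text
time: 13.75
tool_pos: [0.6151, -0.1497, 0.1351]
ee_rot: [-179.9, 0.1, 0.1]
wrist_force: [-0.3, 0.3, -0.6]
finger_gap: 0.0237
grip_force: 49.6
```

```bash
python3 - <<'E'
from h import *
o=ctrl.observe(); print(o['tool_pos'],o['ee_rot'],o['wrist_force'])
T,im=save('wrist','w6.png'); np.save('T6.npy',T)
cv2.imwrite('pics/w6c.png',cv2.resize(im[90:300,150:430,::-1],None,fx=2.8,fy=2.8))
print([(round(d['conf'],2),w(T,d['centre'])) for d in ctrl.landmark_of('wrist','scraper')])
E
```

```text
[ 0.6151 -0.1497  0.1351] [-179.9486    0.1339    0.1352] [-0.3234  0.2797 -0.5841]
[(0.95, array([ 0.6126, -0.1512,  0.1071]))]
```

View pics/w6c.png

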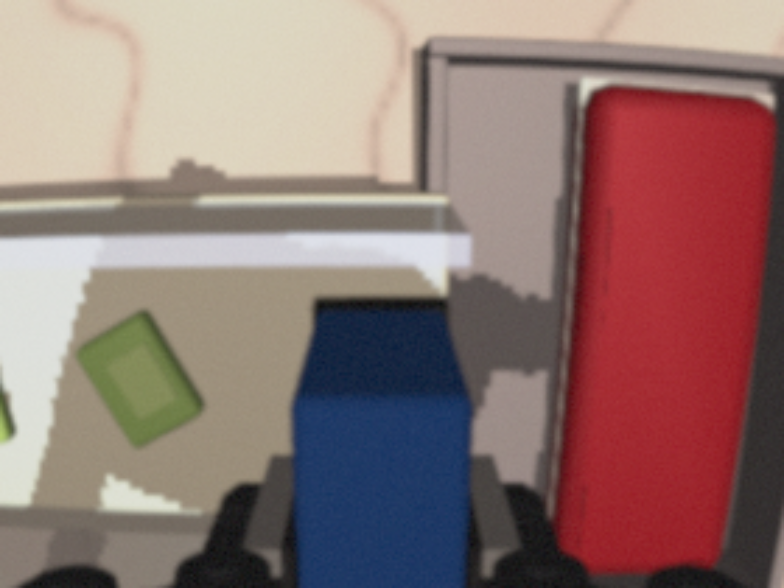

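```bash
python3 - <<'E'
from h import *
T=np.load('T6.npy'); g=lambda u,v,z:wrist_plane([(150+u/2.8,90+v/2.8)],z,T)[0]
print('wall outer/inner',g(400,235,.112),g(400,267,.112),g(110,237,.112),g(110,267,.112))
print('block far edge',g(318,299,.107),g(445,299,.107),'top',g(298,398,.167),g(470,402,.167))
print('chip',[g(*p,.064) for p in((145,310),(78,355),(203,405),(138,447))])
E
```

```text
wall outer/inner [ 0.6571 -0.1543  0.112 ] [ 0.6511 -0.1544  0.112 ] [ 0.6572 -0.0998  0.112 ] [ 0.6515 -0.0994  0.112 ]
block far edge [ 0.6439 -0.1388  0.107 ] [ 0.644  -0.1632  0.107 ] top [ 0.6443 -0.1402  0.167 ] [ 0.6438 -0.1623  0.167 ]
chip [array([ 0.6318, -0.0929,  0.064 ]), array([ 0.6202, -0.0743,  0.064 ]), array([ 0.6072, -0.1063,  0.064 ]), array([ 0.5955, -0.0883,  0.064 ])]
```

Request:
drive_tool(
  targets=[
    [[15,1.2,0,15,0,0,0],[15,0,0,15,0,0,0],[15,0,0,10,0,0,0],[15,0,0,5,0,0,0],[15,0,0,0,0,0,0],[15,0,0,0,0,0,0]],
  ],
)

```text
time: 14.45
tool_pos: [0.6174, -0.1506, 0.0913]
ee_rot: [180.0, -0.0, 0.1]
wrist_force: [-0.7, -0.4, -1.4]
finger_gap: 0.0234
grip_force: 49.6
```

Request:
drive_tool(
  targets=[
    [[15,-0.8,0,1.5,0,0,0],[15,0,0,1,0,0,0],[15,0,0,0,0,0,0],[15,0,0,0,0,0,0]],
  ],
)

```text
time: 14.85
tool_pos: [0.6166, -0.1506, 0.0891]
ee_rot: [180.0, -0.0, 0.1]
wrist_force: [0.2, -0.1, -1.0]
finger_gap: 0.0234
grip_force: 49.6
```

Request:
drive_tool(
  targets=[
    [[15,0,5,0,0,0,0],[15,0,-10,0,0,0,0],[15,0,-10,0,0,0,0],[15,0,-10,0,0,0,0],[15,0,-10,0,0,0,0],[15,0,-10,0,0,0,0],[15,0,-10,0,0,0,0],[15,0,-10,0,0,0,0],[15,0,-10,0,0,0,0],[15,0,-10,0,0,0,0],[15,0,-10,0,0,0,0],[15,0,-10,0,0,0,0],[15,0,-10,0,0,0,0],[15,0,0,0,0,0,0]],
  ],
)

```text
time: 16.25
tool_pos: [0.6161, -0.0339, 0.0888]
ee_rot: [-180.0, 0.0, 0.2]
wrist_force: [-0.8, 1.2, -1.0]
finger_gap: 0.0235
grip_force: 49.6
```

```bash
python3 - <<'E'
from h import *
o=ctrl.observe(); print(o['tool_pos'],o['ee_rot'],o['wrist_force'])
T,im=save('wrist','w7.png')
print([(round(d['conf'],2),w(T,d['centre'])) for d in ctrl.landmark_of('wrist','chip1')])
E
```

```text
[ 0.6161 -0.0339  0.0888] [-179.966     0.0138    0.1832] [-0.7579  1.2155 -0.9745]
[(0.82, array([ 0.6177, -0.0138,  0.0555])), (0.8, array([0.6123, 0.009 , 0.0609])), (0.61, array([0.6315, 0.0298, 0.0629]))]
```

View pics/w7.png

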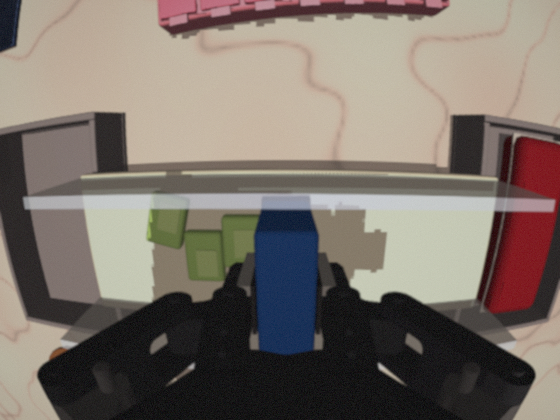

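All three chips are lined up ahead of the block, at (240,240), (205,255) and (168,220), and none are behind it. Continuing.

Request:
drive_tool(
  targets=[
    [[15,0,-10,0,0,0,0],[15,0,-10,0,0,0,0],[15,0,-10,0,0,0,0],[15,0,-10,0,0,0,0],[15,0,-10,0,0,0,0],[15,0,-10,0,0,0,0],[15,0,-10,0,0,0,0],[15,0,-10,0,0,0,0],[15,0,-10,0,0,0,0],[15,0,-10,0,0,0,0],[15,0,-10,0,0,0,0],[15,0,-10,0,0,0,0],[15,0,-10,0,0,0,0],[15,0,-10,0,0,0,0],[15,0,-5,0,0,0,0],[15,0,0,0,0,0,0],[15,0,0,0,0,0,0],[15,0,0,0,0,0,0]],
  ],
)

```text
time: 18.15
tool_pos: [0.616, 0.1091, 0.0888]
ee_rot: [180.0, 0.0, 0.1]
wrist_force: [-0.5, 0.3, -0.3]
finger_gap: 0.0232
grip_force: 49.5
```

```bash
python3 - <<'E'
from h import *
o=ctrl.observe(); print(o['tool_pos'],o['ee_rot'],o['wrist_force'])
T,im=save('wrist','w8.png')
print([(round(d['conf'],2),w(T,d['centre'])) for d in ctrl.landmark_of('wrist','chip1')])
E
```

```text
[0.616  0.1091 0.0888] [179.9894   0.0001   0.0722] [-0.4543  0.2854 -0.3184]
[(0.95, array([0.6555, 0.1178, 0.0157])), (0.67, array([0.6108, 0.1245, 0.0119]))]
```

View pics/w8.png

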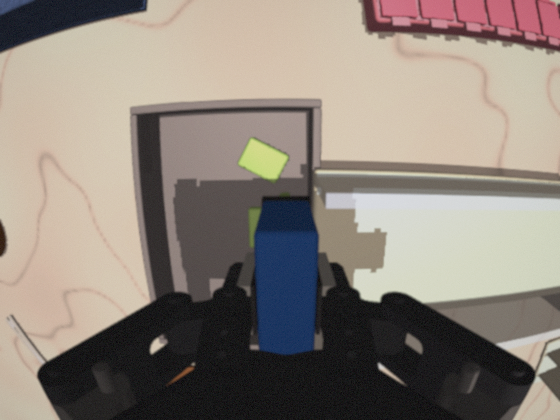

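The tray floor that shows is clear. One chip lies in the box at (262,159), and the others are partly hidden by the block. I'm lifting away to check the box.

Request:
drive_tool(
  targets=[
    [[15,0,0,-20,0,0,0],[15,0,0,-40,0,0,0],[15,0,0,-50,0,0,0],[15,-25,-10,0,0,0,0],[15,-40,-17,0,0,0,0],[15,-40,-17,0,0,0,0],[15,-40,-17,0,0,0,0],[15,-40,-17,0,0,0,0],[15,-17,-6,0,0,0,0],[15,0,0,0,0,0,0],[15,0,0,0,0,0,0]],
  ],
)

```text
time: 19.35
tool_pos: [0.4149, 0.193, 0.1994]
ee_rot: [180.0, -0.1, 0.1]
wrist_force: [-0.1, -0.3, -0.9]
finger_gap: 0.0236
grip_force: 49.6
```

```bash
python3 - <<'E'
from h import *
o=ctrl.observe(); print(o['tool_pos'],o['ee_rot'])
for c in ('wrist','top','scene'):
    T,im=save(c,c+'9.png')
    print(c,[(round(d['conf'],2),w(T,d['centre'])) for d in ctrl.landmark_of(c,'chip1')])
a=cv2.imread('pics/scene9.png')[180:280,150:380]; b=cv2.imread('pics/top9.png')[150:250,180:410]
cv2.imwrite('pics/c9.png',cv2.resize(np.vstack([a,b]),None,fx=2.9,fy=2.9,interpolation=cv2.INTER_CUBIC))
E
```

```text
[0.4149 0.193  0.1994] [179.9955  -0.1354   0.1076]
wrist [(0.88, array([0.6128, 0.1235, 0.0127]))]
top [(0.54, array([0.6587, 0.124 , 0.0093])), (0.41, array([0.6219, 0.109 , 0.0182]))]
scene [(0.6, array([0.6136, 0.1248, 0.0095])), (0.56, array([0.6198, 0.1035, 0.0166])), (0.39, array([0.6599, 0.1242, 0.0147]))]
```

View pics/c9.png

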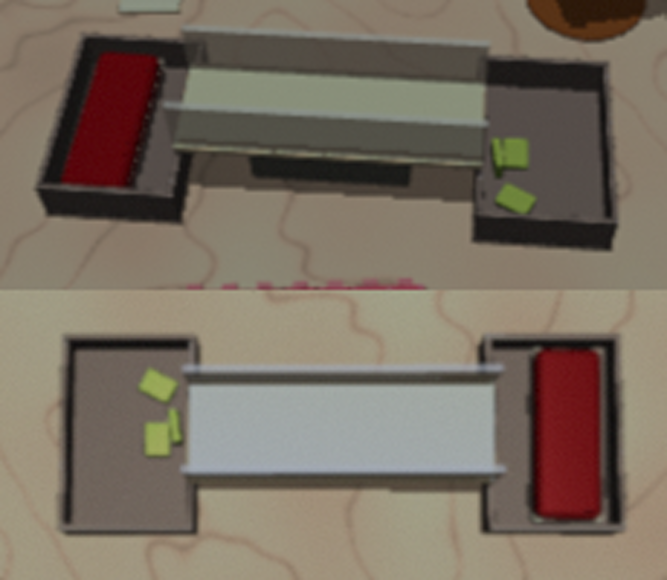

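All three chips are in the box, one leaning against another, and the tray is empty. Now I'm placing the block on the mat.

Request:
drive_tool(
  targets=[
    [[15,-2,0,40,0,0,0],[15,0,0,50,0,0,0],[15,0,0,40,0,0,0],[15,0,0,25,0,0,0],[15,0,0,7,0,0,0],[15,0,0,2,0,0,0],[15,0,0,1,0,0,0],[15,0,0,0,0,0,0],[15,0,0,0,0,0,0]],
  ],
)

```text
time: 20.55
tool_pos: [0.4133, 0.1935, 0.0353]
ee_rot: [-180.0, -0.2, 0.1]
wrist_force: [1.1, 0.2, -1.0]
finger_gap: 0.0231
grip_force: 49.5
```

Request:
drive_tool(
  targets=[
    [[15,0,0,1.5,0,0,0],[15,0,0,1,0,0,0],[15,0,0,0.5,0,0,0],[15,0,0,0,0,0,0]],
  ],
)

```text
time: 20.95
tool_pos: [0.4127, 0.1934, 0.0327]
ee_rot: [-180.0, -0.1, 0.1]
wrist_force: [-4.4, -1.1, 12.5]
finger_gap: 0.0231
grip_force: 51.5
```

Request:
drive_tool(
  targets=[
    [[15,0,0,-0.4,0,0,0],[15,0,0,0,0,0,0],[85,0,0,0,0,0,0],[85,0,0,0,0,0,0],[85,0,0,0,0,0,0],[85,0,0,0,0,0,0],[85,0,0,0,0,0,0],[85,0,0,-20,0,0,0],[85,0,0,-40,0,0,0],[85,0,0,-50,0,0,0],[85,0,0,-50,0,0,0],[85,0,0,0,0,0,0],[85,0,0,0,0,0,0],[85,0,0,0,0,0,0]],
  ],
)

```text
time: 22.35
tool_pos: [0.4107, 0.1928, 0.1899]
ee_rot: [180.0, 0.1, 0.1]
wrist_force: [-0.1, -0.1, -0.4]
finger_gap: 0.085
grip_force: 0.0
```

```bash
python3 - <<'E'
from blue import *
blue('w10.png',.065,(180,400,100,300)); T=campose('wrist')
print(ctrl.observe()['tool_pos'],[w(T,d['centre']) for d in ctrl.landmark_of('wrist','scraper')])
for c in ('top','scene'):
    T,im=save(c,c+'10.png'); print(c,[(round(d['conf'],2),w(T,d['centre'])) for d in ctrl.landmark_of(c,'chip1')])
E
```

```text
1739 272 298 168 239
((411.2730712890625, 192.34686279296875), (21.78999900817871, 62.0676383972168), 89.56988525390625)
[0.4103 0.1927 0.1892] [array([0.4111, 0.1919, 0.0025])]
top [(0.43, array([0.6244, 0.1044, 0.0178])), (0.43, array([0.6582, 0.1242, 0.0075])), (0.4, array([0.6107, 0.1222, 0.0108]))]
scene [(0.64, array([0.6134, 0.1238, 0.0079])), (0.58, array([0.6221, 0.104 , 0.0145])), (0.58, array([0.6616, 0.1231, 0.0143]))]
```

View pics/w10.png

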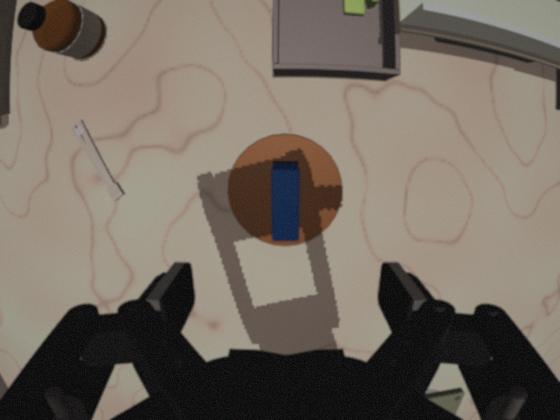

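The block stands upright and central on the mat, at (286,200), and the gripper is clear of it. All three chips are in the grey box.

```bash
python3 -c "
from bench import ctrl
print(ctrl.sign_off())"
```

```text
the job is handed in; nothing more can be done
None
```

The job is handed in at about 22.5 s of the 67 s allowed: the last pictures show all three chips in the empty grey box and the block standing upright, released, in the middle of the cork mat; the sign-off call returned no verdict.

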